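# Hang the three empty parts bins back on their racks

## Robot

A 6-joint arm with a two-finger parallel gripper is mounted at the origin on the work surface. World frame = base frame: x ahead of the robot, y to its left, z up, the work surface at z = 0. Lengths are in m, angles in rad, forces in N, time in s.
With the tool pointing down it reaches from about 0.35 to 0.875 m from the base axis. Payload 4.2 kg.
Tool frame: the origin (TCP) lies at the very end of the fingers, on their centre line; the grasp point (between the pads) lies ctrl.tcp_to_grasp behind it (ctrl.tcp_to_grasp is the distance from the TCP to the grasp point, in m); z points along the fingers, y is the line along which they close (so a half turn about z gives the same grasp; the last joint's range is limited). The gripper opens to 87 mm and grips with 3 to 60 N. Pads are 19 mm wide; open, the fingers measure 117 mm over their backs; the gripper's body (75 mm by 190 mm) begins 51 mm behind the grasp point.
Start: joints at [1.407, 0.385, 0.008, 0, -1.194, -0.259], TCP at [0.256, 0.57, 0.223] pointing down, gripper open.
Joint ranges: [-3.14, 3.14], [-1.21, 2.06], [-1.07, 1.41], [-3.16, 2.05], [-2.99, -0.16], [-3.1, 3.1]. Speed limits (rad/s): [2.79, 2.79, 3.14, 3.14, 3.14, 3.14].

## Interface

Orientations are given as a 3x3 rotation matrix whose columns are the frame's x, y, z axes.
In Python, from workcell import ctrl gives the robot as it stands.
- The arm moves only by the tool send_rows, never from a script. Its argument "moves" is text: rows parted by semicolons, each of 7 numbers parted by spaces: the shift along the tool's x, y, z in m, then the turn, a rotation vector about the tool's x, y, z in rad, then the gripper's target within -1 to 1 (fully open at 1, half-way at 0, shut at -1). In form: tx ty tz ax ay az gripper; .... A call has 1 to 10 rows; each row is the pose to reach, as a shift and turn from the pose commanded when the call began, along the tool's axes at that moment; what a row does not reach only later rows make up. A row lasts 1/8 s, in which the tool goes at most 62.5 mm and 10.7 degrees, less where a joint would pass 70% of its speed; a pose out of reach is approached as far as the arm can. A call with a gripper value outside its range is refused whole. The fingers move at their own pace and stop on an object; "squeeze" is the grip in N (left out, the last holds). Time passes only in rows, so rows that repeat a pose let the fingers close. It gives the time, the measured TCP pose, the force, the opening and the grip force at its end, in the units of the state.
- ctrl.get_state(): the state, without advancing time (a new reading comes with each control period).
- ctrl.get_image(name): name is "side" or "top" or "wrist"; returns the picture (384x512x3 uint8, red, green, blue); there is no depth.
- ctrl.camera_model(name): a dict with "fov_y" (degrees; the focal length in pixels is half the picture's height over the tangent of half this angle, whatever the lens; pixels are square), "cx", "cy" (the principal point, pixels), "rvec" (rotation vector, rad) and "tvec" (3), from world to camera coordinates, as OpenCV has them. Camera axes: x right, y down, z forward; pixel columns grow to the right and rows downward; lengths in m; the calibration is good to about 2 mm. A picture is of the moment at which its call begins: read the wrist's pose just before it. camera_model takes no time and is no camera call; for the wrist camera it gives the pose at the moment of the call.
- ctrl.sign_off(): hands the job in; it is judged then, once.
The state is a dict: "time": time; "joint_positions": joint angles; "joint_velocities": joint speeds; "effort": joint torques, N m; "tcp_pos": TCP position; "orientation": TCP orientation; "ft_force": force on the tool from outside, world axes, zero at the start; "torque": the same for the moment, N m; "grip_width": opening from 0.0 (shut) to 1.0 (fully open); "grasp_force": force on a finger pad.
Only numpy, scipy, OpenCV 4.12 (cv2) and the standard library are available. Lean on these libraries where they do the work, as an engineer would, in place of code of your own. Each camera call takes 0.05 s, during which the arm holds its last target. There are 200 camera calls.

## Task

Three empty white hang-on bins - a large, a medium and a small one, each with a hooked lip at the back - have been left about the sewing table. Hang each by its lip on the rail of the rack where a bin of its own size already hangs, in the middle of the empty place beside that bin, so that it hangs level with its back flat against the rack. Leave the jar, the pattern weight, the plain box without a lip and the tin where they are.

Things in the scene. Friction and masses are not known exactly. Their poses are not given: they have to be found in the camera images.
- bin_large: Empty loose white hang-on bin, large: 90 deep (x) x 66 wide (y, grip across) x 70 mm high, 3 mm walls, low front at -x, 110 g. Origin: centre of underside, z up. Lip on top of back wall (+x), 56 wide, reaching to x=63: underside at z=67; slot between back face (x=45) and lip 6.5 mm wide at top, 15 at its mouth 26 mm lower. Smooth lip and back.
- bin_medium: Empty loose white hang-on bin, medium: 72 deep (x) x 53 wide (y, grip across) x 56 mm high, 3 mm walls, low front at -x, 75 g. Origin: centre of underside, z up. Lip on top of back wall (+x), 43 wide, reaching to x=54: underside at z=53; slot between back face (x=36) and lip 6.5 mm wide at top, 15 at its mouth 26 mm lower. Smooth lip and back.
- bin_small: Empty loose white hang-on bin, small: 56 deep (x) x 40 wide (y, grip across) x 44 mm high, 3 mm walls, low front at -x, 50 g. Origin: centre of underside, z up. Lip on top of back wall (+x), 30 wide, reaching to x=46: underside at z=41; slot between back face (x=28) and lip 6.5 mm wide at top, 15 at its mouth 26 mm lower. Smooth lip and back.
- rack_large: Fixed rack with a filled large bin on it. Rail along y: 5 thick, 16 high, top z=170 mm; rest bar z=128-140. Origin: on table under mid-rail, middle of empty place; x away from robot, z up. Empty from y=-55 (post) to 55 (hung bin, reaching to x=-94). Bin hung: parallel, nose 3 deg down, origin x=-46, y=0, z=100; lower it at x=-52 (+-3) till the lip meets the rail; let go, it slides home.
- rack_medium: Fixed rack with a filled medium bin on it. Rail along y: 5 thick, 16 high, top z=170 mm; rest bar z=128-140. Origin: on table under mid-rail, middle of empty place; x away from robot, z up. Empty from y=-55 (post) to 55 (hung bin, reaching to x=-76). Bin hung: parallel, nose 3 deg down, origin x=-37, y=0, z=114; lower it at x=-43 (+-3) till the lip meets the rail; let go, it slides home.
- rack_small: Fixed rack with a filled small bin on it. Rail along y: 5 thick, 16 high, top z=170 mm; rest bar z=128-140. Origin: on table under mid-rail, middle of empty place; x away from robot, z up. Empty from y=-55 (post) to 55 (hung bin, reaching to x=-60). Bin hung: parallel, nose 3 deg down, origin x=-29, y=0, z=126; lower it at x=-35 (+-3) till the lip meets the rail; let go, it slides home.
- jar: Bystander: closed glass jar with metal lid, 52 mm diameter, 70 mm high, loose. Origin: centre of its underside.
- weight: Bystander: dark steel pattern weight, a 54 mm disc with a knob, 46 mm high, loose. Origin: centre of its underside.
- tray: Bystander: plain open white box without a lip, 62 x 50 x 36 mm, loose; not one of the hang-on bins. Origin: centre of its underside.
- tin: Bystander: round closed aluminium tin, 58 mm diameter, 33 mm high, loose. Origin: centre of its underside.
There are look-alikes about, which are no part of the job. Leave any pink or yellow look-alike of the bin_large alone.

How it is judged:
By the outcome, as a careful person would: the job done as asked, in the order asked, and still so for the second after the job is handed in, with the robot touching nothing.
It also fails if it takes over 106 s, if anything falls off the work surface, if the arm or the gripper's body presses on something with over 40 N, if the wrist force passes 120 N, or if a joint passes its speed limit or range.

## Working session

There is one attempt and no reset: what is moved stays moved. The work goes in short steps, Python scripts to look and compute and a tool call to move; the robot and the scene stay as the last step left them, time stands still between calls to the robot, and variables do not carry over. Pictures are saved under pics/ and viewed, at most 14 in all, crops included, and the job is handed in when it is done.

Besides the shell and the picture viewer there is one more tool, called after "Request:" as name(argument=value, ...), one argument or row to a line, values as JSON. send_rows: Moves the arm, as the interface text tells. Its arguments: {"type":"object","properties":{"moves":{"type":"string"},"squeeze":{"type":"number"}},"required":["moves"]}

```bash
mkdir -p pics; ls
python3 - <<'E'
from workcell import ctrl
import cv2
for n in("top","side"):
    im=ctrl.get_image(n); cv2.imwrite(f"pics/{n}0.png",im[:,:,::-1]); print(n,ctrl.camera_model(n))
s=ctrl.get_state(); print(s, ctrl.tcp_to_grasp)
E
```

```text
pics
top {'fov_y': 47.858793627272, 'cx': 262.27159993121194, 'cy': 203.85230713011623, 'rvec': array([ 2.16096904, -2.14879141,  0.12634191]), 'tvec': array([0.00203882, 0.44807209, 1.40148311])}
side {'fov_y': 53.26592290638858, 'cx': 255.31143993872942, 'cy': 191.61383924248977, 'rvec': array([ 2.27317235, -0.67008697,  0.27938444]), 'tvec': array([-0.36548375,  0.19713307,  1.00098075])}
{'time': 0.1, 'joint_positions': array([ 1.40659958e+00,  3.85470570e-01,  6.78422428e-03, -4.18963759e-04,
       -1.19402643e+00, -2.58581657e-01]), 'joint_velocities': array([-0.00038768, -0.00413322,  0.00169513,  0.00271952, -0.00043915,
       -0.00061232]), 'effort': array([-4.38096486e-04, -3.91687953e+01,  1.87933981e+01,  4.23182666e+00,
        1.34373197e-02, -7.03951082e-05]), 'tcp_pos': array([0.25621423, 0.56948236, 0.22158538]), 'orientation': array([[ 9.11889125e-01, -4.10436033e-01, -6.97595214e-04],
       [-4.10436610e-01, -9.11887302e-01, -1.82696629e-03],
       [ 1.13724578e-04,  1.95230930e-03, -9.99998088e-01]]), 'ft_force': array([ 0.54557021, -0.60956883, -0.33643737]), 'torque': array([ 0.02207392,  0.04260596, -0.00088158]), 'grasp_force': 0.0, 'grip_width': 0.9994001044342604} 0.0187
```

View pics/top0.png

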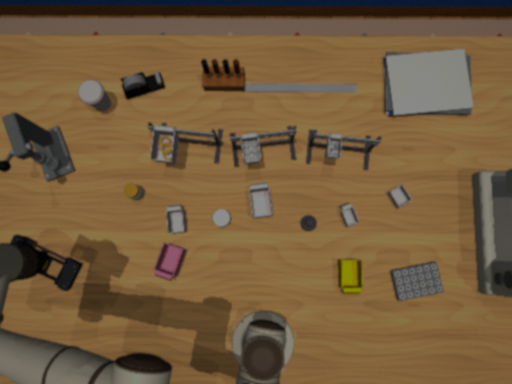

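View pics/side0.png

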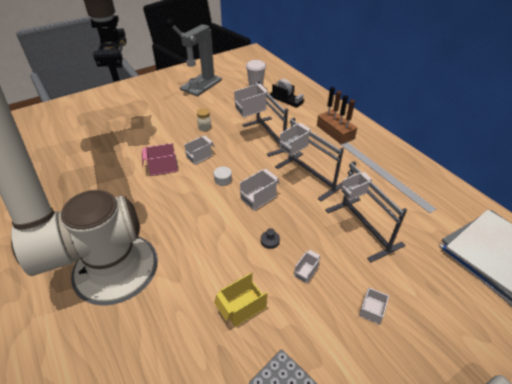

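Side by side: the loose white candidates in the top view are (261,200), (176,220), (348,214) and (399,196). By footprint these look like large, medium, small and tray; I'll confirm with an enlarged crop.

```bash
cat > h.py <<'E'
import numpy as np, cv2
from workcell import ctrl
def cam(n):
    m=ctrl.camera_model(n); R=cv2.Rodrigues(np.array(m["rvec"]))[0]; t=np.array(m["tvec"])
    return 192/np.tan(np.radians(m["fov_y"])/2),m["cx"],m["cy"],R,t
def ray(n,p,z,c=None):
    f,cx,cy,R,t=c or cam(n); p=np.atleast_2d(p).astype(float)
    d=np.c_[(p[:,0]-cx)/f,(p[:,1]-cy)/f,np.ones(len(p))]@R
    o=-R.T@t; return o+d*((z-o[2])/d[:,2])[:,None]
def proj(n,X,c=None):
    f,cx,cy,R,t=c or cam(n); q=np.atleast_2d(X)@R.T+t
    return np.c_[f*q[:,0]/q[:,2]+cx,f*q[:,1]/q[:,2]+cy]
E
python3 - <<'E'
from h import *
im=cv2.imread("pics/top0.png")
c=im[110:260,140:420]; c=cv2.resize(c,None,fx=2.857,fy=2.857,interpolation=cv2.INTER_CUBIC); cv2.imwrite("pics/crop0.png",c)
hsv=cv2.cvtColor(im,cv2.COLOR_BGR2HSV)
m=((hsv[...,1]<60)&(hsv[...,2]>95)).astype(np.uint8)
m[:170]=0;m[245:]=0
for k in cv2.findContours(m,0,2)[0]:
    if cv2.contourArea(k)<60: continue
    (x,y),(w,h),a=cv2.minAreaRect(k)
    b=cv2.boxPoints(((x,y),(w,h),a))
    P=ray("top",b,.045); print((round(x),round(y)),P.mean(0).round(3),np.linalg.norm(P[1]-P[0]).round(3),np.linalg.norm(P[2]-P[1]).round(3))
    for i in (0,1):
        d=P[i+1]-P[i]; print("   dir",np.degrees(np.arctan2(d[1],d[0])).round(1))
E
```

```text
(177, 222) [0.385 0.281 0.045] 0.039 0.065
   dir -89.7
   dir -178.4
(221, 218) [0.401 0.138 0.045] 0.053 0.058
   dir -44.1
   dir -134.5
(349, 214) [ 0.413 -0.278  0.045] 0.037 0.068
   dir -71.2
   dir -162.7
(399, 196) [ 0.475 -0.442  0.045] 0.043 0.061
   dir -63.2
   dir -155.3
(260, 200) [0.459 0.011 0.045] 0.066 0.11
   dir -82.0
   dir -172.3
(487, 208) [ 0.439 -0.727  0.045] 0.04 0.24
   dir -88.9
   dir 177.4
```

View pics/crop0.png

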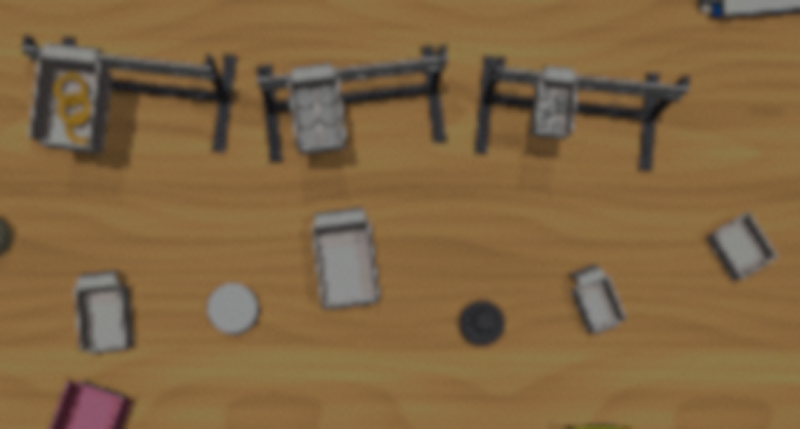

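The crop shows lips on the back of the bins at top-view (261,200) large 110x66, (177,220) medium and (348,214) small. The box at (399,196) is 61x45 and has no lip, so it is the tray. Next I'll measure the rails coarsely and head for the large bin.

```bash
cat >> h.py <<'E'
from scipy.spatial.transform import Rotation as Rn
def go(x,y,z,yaw,s=None):
    """tool-axis shift+turn to pos with tool pointing down, tool x at yaw deg"""
    s=s or ctrl.get_state(); R=np.array(s["orientation"]); a=np.radians(yaw)
    T=np.array([[np.cos(a),np.sin(a),0],[np.sin(a),-np.cos(a),0],[0,0,-1]])
    d=R.T@(np.array([x,y,z])-s["tcp_pos"]); r=Rn.from_matrix(R.T@T).as_rotvec()
    print("go",d.round(4),r.round(4),"n>=",np.ceil(max(np.linalg.norm(d)/.0625,np.linalg.norm(r)/.186)))
def st():
    s=ctrl.get_state(); R=np.array(s["orientation"])
    print("t",round(s["time"],2),"tcp",np.round(s["tcp_pos"],4),"yaw",np.degrees(np.arctan2(R[1,0],R[0,0])).round(2),"tilt",np.degrees(np.arccos(-R[2,2])).round(2),"w",round(s["grip_width"],3),"gf",round(s["grasp_force"],1),"F",np.round(s["ft_force"],1))
E
python3 - <<'E'
from h import *
# rail ends from enlarged crop (x/2.857+140, y/2.857+110), at z .17
for n,a,b in (("L",(110,59),(215,73)),("M",(340,75),(440,63)),("S",(580,80),(680,91))):
    P=ray("top",np.array([a,b])/2.857+[140,110],.17); d=P[0]-P[1]; print(n,P.round(3).tolist(),"rack yaw",np.degrees(np.arctan2(-d[0],d[1])).round(1))
m=cam("wrist"); st(); print("cam pos",(-m[3].T@m[4]).round(3),"fwd",m[3][2].round(2),m[0])
go(.44,.011,.27,7.7)
E
```

```text
L [[0.653, 0.26, 0.17], [0.638, 0.147, 0.17]] rack yaw -7.5
M [[0.637, 0.015, 0.17], [0.65, -0.091, 0.17]] rack yaw 7.3
S [[0.632, -0.239, 0.17], [0.621, -0.345, 0.17]] rack yaw -6.2
t 0.1 tcp [0.2562 0.5695 0.2216] yaw -24.23 tilt 0.11 w 0.999 gf 0.0 F [ 0.5 -0.6 -0.3]
cam pos [0.324 0.539 0.383] fwd [-0.25  0.11 -0.96] 333.30236835175884
go [ 0.3968  0.4339 -0.0475] [ 1.900e-03  4.000e-04 -5.573e-01] n>= 10.0
```

Request:
send_rows(
  moves="0.397 0.434 -0.048 0.002 0 -0.557 1;0.397 0.434 -0.048 0.002 0 -0.557 1;0.397 0.434 -0.048 0.002 0 -0.557 1;0.397 0.434 -0.048 0.002 0 -0.557 1;0.397 0.434 -0.048 0.002 0 -0.557 1;0.397 0.434 -0.048 0.002 0 -0.557 1;0.397 0.434 -0.048 0.002 0 -0.557 1;0.397 0.434 -0.048 0.002 0 -0.557 1;0.397 0.434 -0.048 0.002 0 -0.557 1;0.397 0.434 -0.048 0.002 0 -0.557 1",
)

```text
time: 1.35
tcp_pos: [0.4404, 0.0086, 0.2705]
orientation: [[0.991, 0.131, 0.0], [0.131, -0.991, 0.002], [0.0, -0.002, -1.0]]
ft_force: [0.5, 0.1, -0.9]
grip_width: 0.998
grasp_force: 0.0
```

Request:
send_rows(
  moves="0 0 0 0 0 0 1;0 0 0 0 0 0 1;0 0 0 0 0 0 1;0 0 0 0 0 0 1",
)

```text
time: 1.85
tcp_pos: [0.4402, 0.0121, 0.2705]
orientation: [[0.991, 0.136, 0.0], [0.136, -0.991, 0.002], [0.001, -0.002, -1.0]]
ft_force: [-0.8, -0.8, -0.5]
grip_width: 0.996
grasp_force: 0.0
```

Run:
```python
from h import *
st(); c=cam("wrist"); im=ctrl.get_image("wrist"); cv2.imwrite("pics/w1.png",im[:,:,::-1]); import pickle; pickle.dump(c,open("c1.pkl","wb"))
```

```text
t 1.85 tcp [0.4402 0.0121 0.2705] yaw 7.79 tilt 0.11 w 0.996 gf 0.0 F [-0.8 -0.8 -0.5]
```

View pics/w1.png

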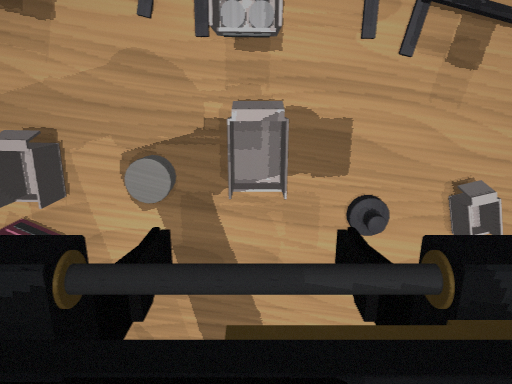

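The large bin is seen squarely: lip edge at (234–284,101), rear wall corners at about (228,118) and (288,118), front corners near (229,197) and (286,197).

Run:
```python
from h import *; import pickle
c=pickle.load(open("c1.pkl","rb"))
P=ray("wrist",[(234,101),(284,101),(228,118),(288,118)],.07,c); Q=ray("wrist",[(229,197),(286,197)],.05,c)
print(P.round(4),Q.round(4))
d=P[2]-P[3]; print("yaw",np.degrees(np.arctan2(-d[0],d[1])), np.linalg.norm(d))
l=P[:2].mean(0); b=P[2:].mean(0); print("yaw axis",np.degrees(np.arctan2(*(l-b)[1::-1])), "len", np.linalg.norm(l-b))
for yw in(7.7,):
    u=np.array([np.cos(np.radians(yw)),np.sin(np.radians(yw))]); print("origin",l[:2]-.063*u,b[:2]-.045*u)
    o=(l[:2]-.063*u+b[:2]-.045*u)/2
    g=o+.010*u; go(*g,.12,yw); go(*g,.037,yw)
```

```text
[[ 0.5114  0.0422  0.07  ]
 [ 0.5185 -0.0096  0.07  ]
 [ 0.4933  0.0464  0.07  ]
 [ 0.5019 -0.0166  0.07  ]] [[ 0.4009  0.036   0.05  ]
 [ 0.4102 -0.0313  0.05  ]]
yaw 7.789685808659514 0.06362294255538789
yaw axis 4.546674749970267 len 0.017384768439780405
origin [0.45253003 0.00786115] [0.45303767 0.00889479]
go [0.0219 0.0056 0.1505] [-0.002  -0.0005  0.0013] n>= 3.0
go [0.0218 0.0058 0.2335] [-0.002  -0.0005  0.0013] n>= 4.0
```

Request:
send_rows(
  moves="0.022 0.006 0.05 -0.002 0 0 1;0.022 0.006 0.11 -0.002 0 0 1;0.022 0.006 0.17 -0.002 0 0 1;0.022 0.006 0.21 -0.002 0 0 1;0.022 0.006 0.239 -0.002 0 0 1;0.022 0.006 0.239 -0.002 0 0 1;0.022 0.006 0.239 -0.002 0 0 0.3;0.022 0.006 0.239 -0.002 0 0 0.3;0.022 0.006 0.239 -0.002 0 0 0.3;0.022 0.006 0.239 -0.002 0 0 0.3",
  squeeze=15,
)

```text
time: 3.15
tcp_pos: [0.4639, 0.0091, 0.0327]
orientation: [[0.991, 0.134, 0.003], [0.134, -0.991, 0.001], [0.003, -0.0, -1.0]]
ft_force: [-1.8, 1.3, 6.1]
grip_width: 0.756
grasp_force: 15.0
```

Request:
send_rows(
  moves="0 0 0 0 0 0 0.3;0 0 0 0 0 0 0.3;0 0 0 0 0 0 0.3;0 0 0 0 0 0 0.3",
)

```text
time: 3.65
tcp_pos: [0.4639, 0.0091, 0.0327]
orientation: [[0.991, 0.134, 0.003], [0.134, -0.991, 0.001], [0.003, -0.0, -1.0]]
ft_force: [-1.5, 1.6, 6.7]
grip_width: 0.757
grasp_force: 15.0
```

Run:
```python
from h import *
st(); go(.464,.009,.28,0); go(.53,.21,.28,-7.5)
```

```text
t 3.65 tcp [0.4639 0.0091 0.0327] yaw 7.7 tilt 0.17 w 0.757 gf 15.0 F [-1.5  1.6  6.7]
go [ 0.0008  0.     -0.2473] [-0.0006 -0.0029  0.1345] n>= 4.0
go [ 0.0932 -0.1903 -0.2469] [-0.0007 -0.0029  0.2653] n>= 6.0
```

Request:
send_rows(
  moves="0 0 -0.02 0 -0.003 0 0.3;0 0 -0.06 0 -0.003 0 0.3;0 0 -0.11 0 -0.003 0 0.3;0 0 -0.16 0 -0.003 0 0.3;0 0 -0.21 0 -0.003 0 0.3;0.02 -0.04 -0.247 0 -0.003 0.07 0.3;0.045 -0.09 -0.247 0 -0.003 0.14 0.3;0.07 -0.14 -0.247 0 -0.003 0.2 0.3;0.093 -0.19 -0.247 0 -0.003 0.265 0.3;0.093 -0.19 -0.247 0 -0.003 0.265 0.3",
)

```text
time: 4.9
tcp_pos: [0.5298, 0.2124, 0.2768]
orientation: [[0.992, -0.127, -0.005], [-0.127, -0.992, -0.001], [-0.004, 0.001, -1.0]]
ft_force: [-0.8, -0.8, -1.4]
grip_width: 0.759
grasp_force: 15.0
```

Request:
send_rows(
  moves="0 0 0 0 0 0 0.3;0 0 0 0 0 0 0.3;0 0 0 0 0 0 0.3",
)

```text
time: 5.28
tcp_pos: [0.5295, 0.2085, 0.279]
orientation: [[0.991, -0.132, -0.002], [-0.132, -0.991, 0.0], [-0.002, -0.0, -1.0]]
ft_force: [-0.5, 0.5, -1.2]
grip_width: 0.757
grasp_force: 15.0
```

Run:
```python
from h import *
st(); c=cam("wrist"); im=ctrl.get_image("wrist"); cv2.imwrite("pics/w2.png",im[:,:,::-1]); import pickle; pickle.dump(c,open("c2.pkl","wb"))
```

```text
t 5.28 tcp [0.5295 0.2085 0.279 ] yaw -7.56 tilt 0.12 w 0.757 gf 15.0 F [-0.5  0.5 -1.2]
```

View pics/w2.png

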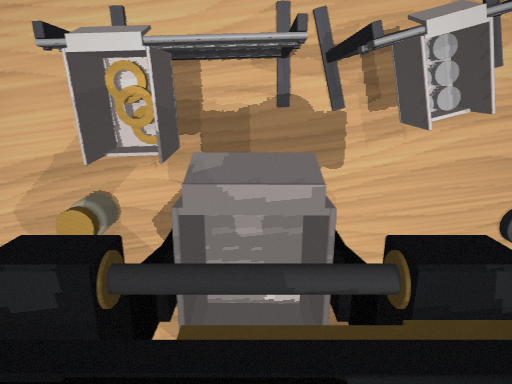

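The rail of the large rack runs from (38,42) to (306,37), with the hung bin at left and the empty place between u≈175 and the post at ≈283. The held bin's lip edge (192–320,153) is level. I'll zoom in on the rail.

Run:
```python
import cv2
im=cv2.imread("pics/w2.png")[15:120,130:330]
cv2.imwrite("pics/w2c.png",cv2.resize(im,None,fx=4,fy=4,interpolation=cv2.INTER_CUBIC))
```

```text
(no output)
```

View pics/w2c.png

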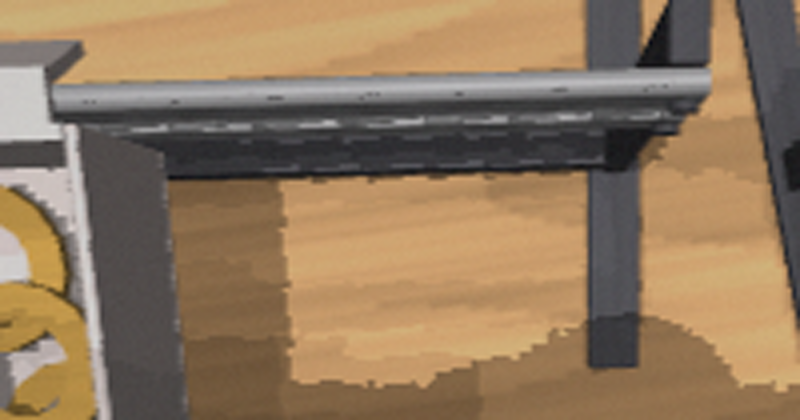

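```bash
cat >> h.py <<'E'
def rack(c,a,b,binedge,zb=.170,postend=None):
    A,B=ray("w",[a,b],.17,c); d=(A-B)/np.linalg.norm(A-B); d[2]=0
    yaw=np.degrees(np.arctan2(-d[0],d[1])); x=np.array([d[1],-d[0],0])
    E=ray("w",[binedge],zb,c)[0]; p=A+d*((E-A)@d); o=p-.055*d
    print("yaw",yaw.round(2),"binedge",E.round(4),"dist from rail",((E-A)@x).round(4),"origin",o.round(4))
    if postend is not None:
        F=ray("w",postend,.17,c); print("other y:",((F-o)@d).round(4))
    return o,yaw
E
python3 - <<'E'
from h import *; import pickle
c=pickle.load(open("c2.pkl","rb"))
o,y=rack(c,(145,39.5),(305,35.25),(149,46),.17,[(307.5,34),(289,37),(67,50),(38,42),(145,37),(145,42)])
for m in((192,153),(320,153)): print(ray("w",[m],.279-.032+.07,c))
def tgt(o,yaw,bx,off,z): 
    a=np.radians(yaw); u=np.array([np.cos(a),np.sin(a)]); p=o[:2]+(bx+off)*u; go(*p,z,yaw)
tgt(o,y,-.052,.011,.279); tgt(o,y,-.052,.011,.18); tgt(o,y,-.052,.011,.137)
E
```

```text
yaw -6.18 binedge [0.6528 0.2707 0.17  ] dist from rail -0.0045 origin [0.6514 0.2156 0.17  ]
other y: [-0.0635 -0.0498  0.1169  0.1376  0.0573  0.0577]
[[0.58800133 0.22344447 0.317     ]]
[[0.58173574 0.17623792 0.317     ]]
go [ 0.0789 -0.0219 -0.0002] [-0.0001  0.002  -0.0241] n>= 2.0
go [ 0.0791 -0.0219  0.0988] [-0.0001  0.002  -0.0241] n>= 3.0
go [ 0.0792 -0.0219  0.1418] [-0.0001  0.002  -0.0241] n>= 3.0
```

Run:
```python
from h import *; import pickle
c=pickle.load(open("c2.pkl","rb")); s=ctrl.get_state()
P=ray("w",[(192,153),(320,153)],.279-.032+.041,c); Q=ray("w",[(197,182),(324,182)],.317,c)
R=np.array(s["orientation"])
for p in (*P,*Q): print((R.T@(p-s["tcp_pos"])).round(4))
```

```text
[ 0.0516 -0.0277 -0.0091]
[ 0.0516  0.0311 -0.0091]
[ 0.0448 -0.021  -0.0381]
[ 0.0448  0.0274 -0.0381]
```

Request:
send_rows(
  moves="0.04 -0.011 0 0 0.002 -0.012 0.3;0.079 -0.022 0 0 0.002 -0.024 0.3;0.079 -0.022 0 0 0.002 -0.024 0.3;0.079 -0.022 0.03 0 0.002 -0.024 0.3;0.079 -0.022 0.06 0 0.002 -0.024 0.3;0.079 -0.022 0.08 0 0.002 -0.024 0.3;0.079 -0.022 0.08 0 0.002 -0.024 0.3;0.079 -0.022 0.08 0 0.002 -0.024 0.3",
)

```text
time: 6.32
tcp_pos: [0.611, 0.221, 0.2]
orientation: [[0.994, -0.106, 0.002], [-0.106, -0.994, 0.001], [0.002, -0.001, -1.0]]
ft_force: [0.8, -0.4, -1.3]
grip_width: 0.754
grasp_force: 15.0
```

Run:
```python
from h import *
st(); c=cam("wrist"); im=ctrl.get_image("wrist"); cv2.imwrite("pics/w3.png",im[:,:,::-1]); import pickle; pickle.dump(c,open("c3.pkl","wb"))
s=ctrl.get_state();a=np.radians(-6.18);u=np.array([np.cos(a),np.sin(a)]);v=np.array([-u[1],u[0]])
d=s["tcp_pos"][:2]-[.6514,.2156]; print("in rack",d@u-.0114,d@v)
```

```text
t 6.33 tcp [0.611 0.221 0.2  ] yaw -6.11 tilt 0.11 w 0.754 gf 15.0 F [ 0.8 -0.4 -1.3]
in rack -0.0519924580983598 0.0012325458021372514
```

View pics/w3.png

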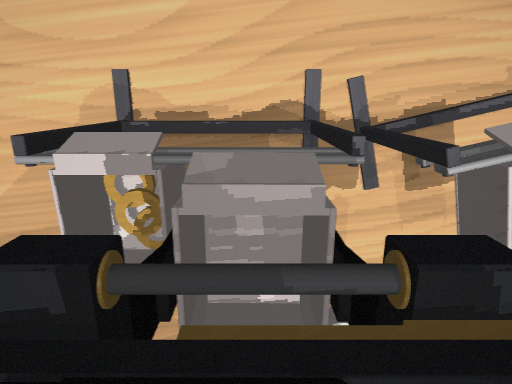

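The held lip (190–322,155) sits between the hung bin (right edge u≈163) and the post (u≈362), parallel to the rail, so I'll lower it.

Request:
send_rows(
  moves="0 0.001 0.015 0 0 0 0.3;0 0.001 0.03 0 0 0 0.3;0 0.001 0.04 0 0 0 0.3;0 0.001 0.045 0 0 0 0.3;0 0.001 0.05 0 0 0 0.3;0 0.001 0.054 0 0 0 0.3;0 0.001 0.054 0 0 0 0.3",
)

```text
time: 7.25
tcp_pos: [0.6108, 0.22, 0.1444]
orientation: [[0.994, -0.106, 0.0], [-0.106, -0.994, -0.0], [0.0, 0.0, -1.0]]
ft_force: [0.5, -0.5, -0.4]
grip_width: 0.752
grasp_force: 15.0
```

Request:
send_rows(
  moves="0 0 0.002 0 0 0 0.3;0 0 0.004 0 0 0 0.3;0 0 0.004 0 0 0 0.3",
)

```text
time: 7.62
tcp_pos: [0.6118, 0.2203, 0.1411]
orientation: [[0.994, -0.106, 0.003], [-0.106, -0.994, 0.001], [0.003, -0.001, -1.0]]
ft_force: [5.1, -0.8, -0.4]
grip_width: 0.758
grasp_force: 15.0
```

Request:
send_rows(
  moves="0 0 0.002 0 0 0 0.3;0 0 0.004 0 0 0 0.3;0 0 0.004 0 0 0 0.3",
)

```text
time: 8.0
tcp_pos: [0.6129, 0.2205, 0.1378]
orientation: [[0.994, -0.106, 0.005], [-0.106, -0.994, 0.001], [0.005, -0.002, -1.0]]
ft_force: [7.1, -0.1, 0.9]
grip_width: 0.76
grasp_force: 15.0
```

Request:
send_rows(
  moves="0 0 0 0 0 0 0.62;0 0 0 0 0 0 0.62;0 0 0 0 0 0 0.62;0 0 0 0 0 0 0.62;0 0 -0.02 0 0 0 0.62;0 0 -0.05 0 0 0 0.62;0 0 -0.09 0 0 0 0.62;-0.05 0 -0.13 0 0 0 1;-0.1 0 -0.13 0 0 0 1;-0.1 0 -0.13 0 0 0 1",
)

```text
time: 9.25
tcp_pos: [0.5083, 0.2306, 0.2678]
orientation: [[0.995, -0.104, -0.0], [-0.104, -0.995, 0.001], [-0.0, -0.001, -1.0]]
ft_force: [0.2, 0.2, -0.1]
grip_width: 0.983
grasp_force: 0.0
```

Run:
```python
from h import *
st(); c=cam("wrist"); im=ctrl.get_image("wrist"); cv2.imwrite("pics/w4.png",im[:,:,::-1]); import pickle; pickle.dump(c,open("c4.pkl","wb"))
```

```text
t 9.25 tcp [0.5083 0.2306 0.2678] yaw -5.98 tilt 0.06 w 0.983 gf 0.0 F [ 0.2  0.2 -0.1]
```

View pics/w4.png

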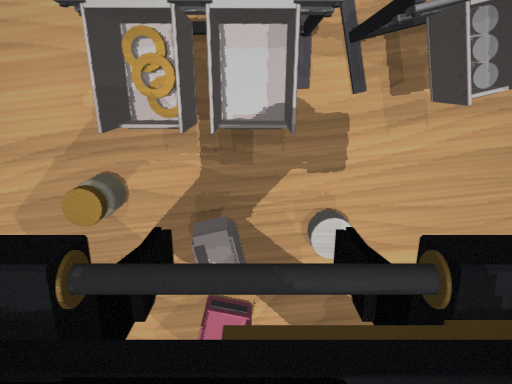

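The large bin hangs parallel to its neighbour, with front rims aligned at v≈128 and a 28 px ≈ 22 mm gap, as it should be. Next, the medium bin at about (218,245).

Run:
```python
from h import *
go(.365,.275,.25,4)
```

```text
go [-0.1488 -0.0287  0.0174] [-0.0008 -0.0006 -0.1748] n>= 3.0
```

Request:
send_rows(
  moves="-0.05 -0.01 0.005 0 0 -0.06 1;-0.1 -0.02 0.01 0 0 -0.12 1;-0.149 -0.029 0.017 0 0 -0.175 1;-0.149 -0.029 0.017 0 0 -0.175 1;-0.149 -0.029 0.017 0 0 -0.175 1;-0.149 -0.029 0.017 0 0 -0.175 1",
)

```text
time: 10.05
tcp_pos: [0.3673, 0.2754, 0.2494]
orientation: [[0.998, 0.066, -0.0], [0.066, -0.998, -0.001], [-0.0, 0.001, -1.0]]
ft_force: [-0.3, -0.5, -0.5]
grip_width: 1.001
grasp_force: 0.0
```

Run:
```python
from h import *
st(); c=cam("wrist"); im=ctrl.get_image("wrist"); cv2.imwrite("pics/w5.png",cv2.resize(im[:240,100:400,::-1],None,fx=2.5,fy=2.5,interpolation=cv2.INTER_CUBIC)); import pickle; pickle.dump(c,open("c5.pkl","wb"))
```

```text
t 10.05 tcp [0.3673 0.2754 0.2494] yaw 3.81 tilt 0.04 w 1.001 gf 0.0 F [-0.3 -0.5 -0.5]
```

View pics/w5.png

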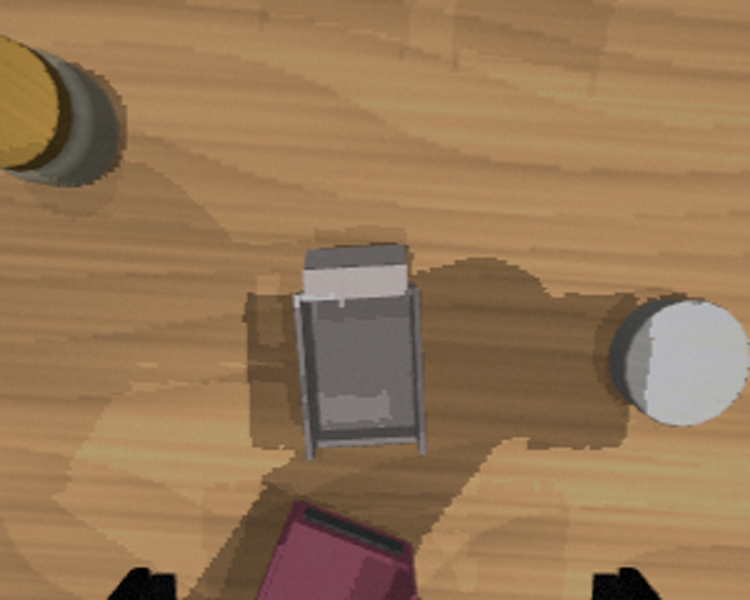

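Medium bin, crop pixels: rear rim corners (296,295) and (422,288), lip bottom edge (306,247)–(407,242), front corners (310,458) and (424,453).

```bash
cat >> h.py <<'E'
def binpose(c,bl,br,ll,lr,h,xb,xl):
    b=ray("w",[bl,br],h,c); l=ray("w",[ll,lr],h-.029,c)
    d=b[0]-b[1]; e=l[0]-l[1]; yb=np.degrees(np.arctan2(-d[0],d[1])); yl=np.degrees(np.arctan2(-e[0],e[1]))
    m=l.mean(0)-b.mean(0); print("yaws",yb.round(1),yl.round(1),np.degrees(np.arctan2(m[1],m[0])).round(1),"w",np.linalg.norm(d).round(4),"lip w",np.linalg.norm(e).round(4))
    y=(yb+yl)/2; a=np.radians(y); u=np.array([np.cos(a),np.sin(a)])
    o1=b.mean(0)[:2]-xb*u; o2=l.mean(0)[:2]-xl*u; print(o1.round(4),o2.round(4)); return (o1+o2)/2,y,u
E
python3 - <<'E'
from h import *; import pickle
c=pickle.load(open("c5.pkl","rb")); f=lambda x,y:(x/2.5+100,y/2.5)
o,y,u=binpose(c,f(296,295),f(422,288),f(306,247),f(407,242),.056,.036,.054)
F=ray("w",[f(310,458),f(424,453)],.04,c); print(F.round(4), o,y, ((F.mean(0)[:2]-o)@u).round(4))
g=o+.008*u; go(*g,.022,y)
E
```

```text
yaws 6.9 6.5 9.1 w 0.0524 lip w 0.0448
[0.3896 0.2848] [0.3906 0.2857]
[[0.3489 0.3074 0.04  ]
 [0.3547 0.2555 0.04  ]] [0.39011339 0.2852218 ] 6.709030305249386 -0.0384
go [ 0.0317 -0.0089  0.2273] [ 0.0006  0.0006 -0.0508] n>= 4.0
```

Request:
send_rows(
  moves="0.032 -0.009 0.05 0 0 -0.051 1;0.032 -0.009 0.11 0 0 -0.051 1;0.032 -0.009 0.16 0 0 -0.051 1;0.032 -0.009 0.2 0 0 -0.051 1;0.032 -0.009 0.225 0 0 -0.051 1;0.032 -0.009 0.225 0 0 -0.051 1;0.032 -0.009 0.225 0 0 -0.051 0;0.032 -0.009 0.225 0 0 -0.051 0;0.032 -0.009 0.225 0 0 -0.051 0;0.032 -0.009 0.225 0 0 -0.051 0",
  squeeze=15,
)

```text
time: 11.35
tcp_pos: [0.3975, 0.2868, 0.0251]
orientation: [[0.993, 0.119, 0.0], [0.119, -0.993, 0.001], [0.0, -0.001, -1.0]]
ft_force: [0.9, -0.4, -0.2]
grip_width: 0.635
grasp_force: 0.0
```

Request:
send_rows(
  moves="0 0 0 0 0 0 0;0 0 0 0 0 0 0;0 0 0 0 0 0 0;0 0 0 0 0 0 0",
)

```text
time: 11.85
tcp_pos: [0.3975, 0.2868, 0.025]
orientation: [[0.993, 0.119, 0.0], [0.119, -0.993, 0.0], [0.0, -0.0, -1.0]]
ft_force: [-0.5, -1.2, 6.1]
grip_width: 0.61
grasp_force: 15.0
```

Run:
```python
from h import *
st(); go(.53,-.04,.29,7); go(.397,.286,.29,7)
```

```text
t 11.85 tcp [0.3975 0.2868 0.025 ] yaw 6.85 tilt 0.02 w 0.61 gf 15.0 F [-0.5 -1.2  6.1]
go [ 0.0927  0.3402 -0.2651] [-0.0003 -0.0001 -0.0027] n>= 8.0
go [-0.0005  0.0006 -0.265 ] [-0.0003 -0.0001 -0.0027] n>= 5.0
```

Request:
send_rows(
  moves="0 0 -0.02 0 0 0 0;0 0 -0.06 0 0 0 0;0 0 -0.11 0 0 0 0;0 0 -0.16 0 0 0 0;0 0.02 -0.21 0 0 0 0;0.01 0.07 -0.25 0 0 0 0;0.03 0.12 -0.26 0 0 0 0;0.05 0.17 -0.26 0 0 0 0;0.06 0.22 -0.26 0 0 0 0;0.08 0.27 -0.26 0 0 0 0",
)

```text
time: 13.1
tcp_pos: [0.5087, 0.0264, 0.2841]
orientation: [[0.993, 0.119, -0.001], [0.119, -0.993, 0.0], [-0.001, -0.0, -1.0]]
ft_force: [0.9, 1.2, -0.8]
grip_width: 0.605
grasp_force: 15.0
```

Request:
send_rows(
  moves="0.007 0.04 0 0 0 0 0;0.013 0.07 0 0 0 0 0;0.013 0.07 0 0 0 0 0;0.013 0.07 0 0 0 0 0;0.013 0.07 0 0 0 0 0",
)

```text
time: 13.72
tcp_pos: [0.5299, -0.0391, 0.2844]
orientation: [[0.993, 0.12, -0.001], [0.12, -0.993, -0.0], [-0.001, -0.0, -1.0]]
ft_force: [0.3, -0.5, -0.8]
grip_width: 0.609
grasp_force: 15.0
```

Run:
```python
from h import *
st(); c=cam("wrist"); im=ctrl.get_image("wrist"); cv2.imwrite("pics/w6.png",im[:,:,::-1]);cv2.imwrite("pics/w6c.png",cv2.resize(im[:235,50:370,::-1],None,fx=2.5,fy=2.5,interpolation=cv2.INTER_CUBIC)); import pickle; pickle.dump(c,open("c6.pkl","wb"))
```

```text
t 13.72 tcp [ 0.5299 -0.0391  0.2844] yaw 6.91 tilt 0.04 w 0.609 gf 15.0 F [ 0.3 -0.5 -0.8]
```

View pics/w6c.png

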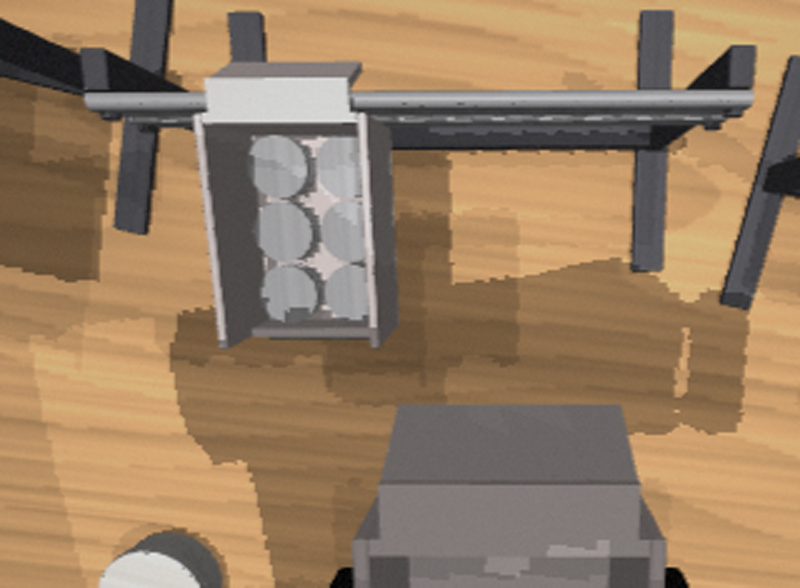

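Medium rack, crop: rail from (90,100) to (750,98), hung bin lip 207–351, rim corner (368,122), right post end at 752. The held lip bottom edge is (397–622,406).

Run:
```python
from h import *; import pickle
c=pickle.load(open("c6.pkl","rb")); f=lambda x,y:(x/2.5+50,y/2.5); s=ctrl.get_state(); R=np.array(s["orientation"])
o,y=rack(c,f(90,100.5),f(750,97.5),f(368,122),.17,[f(752,97),f(351,112),f(207,115),f(86,100)])
zb=.2844-.025
for p in ray("w",[f(397,406),f(622,406)],zb+.027,c): print((R.T@(p-s["tcp_pos"])).round(4))
a=np.radians(y); u=np.array([np.cos(a),np.sin(a)])
off=.0076; p=o[:2]+(-.043+off)*u; print(p); go(*p,.205,y)
```

```text
yaw 7.13 binedge [0.6369 0.0167 0.17  ] dist from rail -0.0064 origin [ 0.6501 -0.037   0.17  ]
other y: [-0.0621  0.0601  0.1041  0.1406]
[ 0.0458 -0.0211 -0.0019]
[ 0.0458  0.0225 -0.0019]
[ 0.61499594 -0.04143076]
go [0.0842 0.0126 0.0795] [ 0.      0.0004 -0.0039] n>= 2.0
```

Request:
send_rows(
  moves="0.04 0.006 0 0 0 0 0;0.084 0.012 0 0 0 -0.004 0;0.084 0.012 0 0 0 -0.004 0;0.084 0.012 0.03 0 0 -0.004 0;0.084 0.012 0.06 0 0 -0.004 0;0.084 0.012 0.08 0 0 -0.004 0;0.084 0.012 0.08 0 0 -0.004 0;0.084 0.012 0.08 0 0 -0.004 0",
)

```text
time: 14.78
tcp_pos: [0.6154, -0.0416, 0.2059]
orientation: [[0.992, 0.124, 0.002], [0.124, -0.992, -0.0], [0.002, 0.001, -1.0]]
ft_force: [-0.3, -0.0, -1.0]
grip_width: 0.613
grasp_force: 15.0
```

```bash
cat >> h.py <<'E'
def inrack(o,yaw,off):
    st(); s=ctrl.get_state();a=np.radians(yaw);u=np.array([np.cos(a),np.sin(a)]);v=np.array([-u[1],u[0]])
    d=s["tcp_pos"][:2]-np.array(o); print("in rack x,y",(d@u-off).round(4),(d@v).round(4))
E
python3 - <<'E'
from h import *
inrack((.6501,-.037),7.13,.008)
E
```

```text
t 14.78 tcp [ 0.6154 -0.0416  0.2059] yaw 7.11 tilt 0.1 w 0.613 gf 15.0 F [-0.3 -0.  -1. ]
in rack x,y -0.043 -0.0002
```

Request:
send_rows(
  moves="0 0 0.015 0 0 0 0;0 0 0.03 0 0 0 0;0 0 0.04 0 0 0 0;0 0 0.046 0 0 0 0;0 0 0.051 0 0 0 0;0 0 0.055 0 0 0 0;0 0 0.055 0 0 0 0",
)

```text
time: 15.65
tcp_pos: [0.6153, -0.0419, 0.1495]
orientation: [[0.992, 0.123, 0.0], [0.123, -0.992, -0.0], [0.0, 0.0, -1.0]]
ft_force: [1.0, -1.1, -0.8]
grip_width: 0.606
grasp_force: 15.0
```

Request:
send_rows(
  moves="0 0 0.002 0 0 0 0;0 0 0.004 0 0 0 0;0 0 0.004 0 0 0 0",
)

```text
time: 16.02
tcp_pos: [0.6163, -0.0418, 0.1461]
orientation: [[0.992, 0.123, 0.003], [0.123, -0.992, -0.0], [0.003, 0.0, -1.0]]
ft_force: [4.2, 0.4, -1.1]
grip_width: 0.61
grasp_force: 15.0
```

Request:
send_rows(
  moves="0 0 0.002 0 0 0 0;0 0 0.004 0 0 0 0;0 0 0.004 0 0 0 0",
)

```text
time: 16.4
tcp_pos: [0.6174, -0.0416, 0.1426]
orientation: [[0.992, 0.124, 0.006], [0.124, -0.992, 0.0], [0.006, 0.001, -1.0]]
ft_force: [6.5, 0.2, 0.9]
grip_width: 0.606
grasp_force: 15.0
```

Contact matches the large bin. Releasing with partial opening.

Request:
send_rows(
  moves="0 0 0 0 0 0 0.4;0 0 0 0 0 0 0.4;0 0 0 0 0 0 0.4;0 0 0 0 0 0 0.4;0 0 -0.02 0 0 0 0.4;0 0 -0.05 0 0 0 0.4;0 0 -0.09 0 0 0 0.4;-0.05 0 -0.13 0 0 0 1;-0.1 0 -0.13 0 0 0 1;-0.1 0 -0.13 0 0 0 1",
)

```text
time: 17.65
tcp_pos: [0.5125, -0.0547, 0.2726]
orientation: [[0.992, 0.123, -0.0], [0.123, -0.992, 0.001], [0.0, -0.001, -1.0]]
ft_force: [0.6, 0.5, -0.2]
grip_width: 0.947
grasp_force: 0.0
```

Run:
```python
from h import *
st(); im=ctrl.get_image("wrist"); cv2.imwrite("pics/w7.png",im[:,:,::-1]); go(.40,-.265,.25,15)
```

```text
t 17.65 tcp [ 0.5125 -0.0547  0.2726] yaw 7.04 tilt 0.03 w 0.947 gf 0.0 F [ 0.6  0.5 -0.2]
go [-0.1395  0.1949  0.0223] [ 0.     -0.0008 -0.1387] n>= 4.0
```

View pics/w7.png

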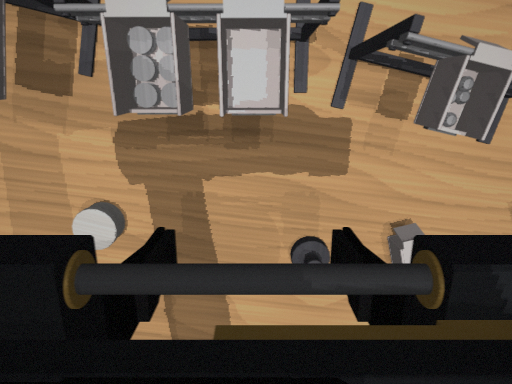

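The medium bin hangs parallel to its neighbour, front rims aligned at v≈113. Now the small one.

Run:
```python
from h import *
go(.385,-.27,.23,17)
```

```text
go [-0.155   0.198   0.0423] [ 0.     -0.0008 -0.1736] n>= 5.0
```

Request:
send_rows(
  moves="-0.04 0.05 0.01 0 0 -0.04 1;-0.08 0.1 0.02 0 0 -0.08 1;-0.12 0.15 0.03 0 0 -0.12 1;-0.155 0.198 0.042 0 0 -0.174 1;-0.155 0.198 0.042 0 0 -0.174 1;-0.155 0.198 0.042 0 0 -0.174 1;-0.155 0.198 0.042 0 0 -0.174 1;-0.155 0.198 0.042 0 0 -0.174 1",
)

```text
time: 18.7
tcp_pos: [0.3872, -0.2689, 0.2298]
orientation: [[0.956, 0.295, 0.0], [0.295, -0.956, -0.0], [-0.0, 0.0, -1.0]]
ft_force: [0.1, -0.1, -0.7]
grip_width: 0.997
grasp_force: 0.0
```

Run:
```python
from h import *
st(); c=cam("wrist"); im=ctrl.get_image("wrist"); cv2.imwrite("pics/w8.png",cv2.resize(im[:240,100:400,::-1],None,fx=2.5,fy=2.5,interpolation=cv2.INTER_CUBIC)); import pickle; pickle.dump(c,open("c8.pkl","wb"))
```

```text
t 18.7 tcp [ 0.3872 -0.2689  0.2298] yaw 17.15 tilt 0.02 w 0.997 gf 0.0 F [ 0.1 -0.1 -0.7]
```

View pics/w8.png

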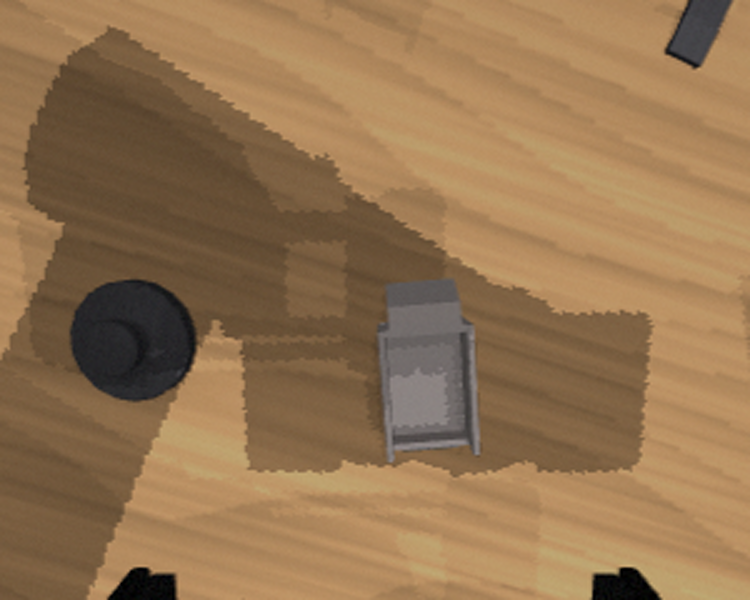

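Small bin, crop pixels: rim corners (378,328) and (474,323), lip edge (387,284)–(458,280), front corners (390,461) and (479,454). The weight's nearest edge is at u≈195, clear of the fingers.

Run:
```python
from h import *; import pickle
c=pickle.load(open("c8.pkl","rb")); f=lambda x,y:(x/2.5+100,y/2.5)
o,y,u=binpose(c,f(378,328),f(474,323),f(387,284),f(458,280),.044,.028,.046)
F=ray("w",[f(390,461),f(479,454)],.03,c); d=F[0]-F[1]; print(o,y, ((F.mean(0)[:2]-o)@u).round(4),"front mid->origin",F.mean(0)[:2]+.028*u,np.degrees(np.arctan2(-d[0],d[1])))
g=o+.006*u; go(*g,.018,y)
```

```text
yaws 20.1 20.3 18.3 w 0.0395 lip w 0.0312
[ 0.4099 -0.2825] [ 0.4086 -0.2835]
[ 0.4092112  -0.28299784] 20.18086288890167 -0.0306 front mid->origin [ 0.40742163 -0.28566304] 21.774106272031585
go [0.023  0.0196 0.2118] [ 0.0003  0.0001 -0.053 ] n>= 4.0
```

Request:
send_rows(
  moves="0.023 0.02 0.05 0 0 -0.053 1;0.023 0.02 0.11 0 0 -0.053 1;0.023 0.02 0.16 0 0 -0.053 1;0.023 0.02 0.19 0 0 -0.053 1;0.023 0.02 0.215 0 0 -0.053 1;0.023 0.02 0.215 0 0 -0.053 1;0.023 0.02 0.215 0 0 -0.053 -0.3;0.023 0.02 0.215 0 0 -0.053 -0.3;0.023 0.02 0.215 0 0 -0.053 -0.3;0.023 0.02 0.215 0 0 -0.053 -0.3",
  squeeze=15,
)

```text
time: 20.0
tcp_pos: [0.4142, -0.2823, 0.0152]
orientation: [[0.939, 0.343, 0.001], [0.343, -0.939, -0.001], [0.0, 0.001, -1.0]]
ft_force: [0.4, 0.1, -0.1]
grip_width: 0.634
grasp_force: 0.0
```

Request:
send_rows(
  moves="0 0 0 0 0 0 -0.3;0 0 0 0 0 0 -0.3;0 0 0 0 0 0 -0.3;0 0 0 0 0 0 -0.3;0 0 0 0 0 0 -0.3;0 0 0 0 0 0 -0.3",
)

```text
time: 20.75
tcp_pos: [0.414, -0.2822, 0.0147]
orientation: [[0.939, 0.343, -0.001], [0.343, -0.939, -0.0], [-0.001, 0.0, -1.0]]
ft_force: [-0.3, 0.9, 2.5]
grip_width: 0.458
grasp_force: 15.0
```

Run:
```python
from h import *
st(); go(.52,-.285,.28,-6.5)
```

```text
t 20.75 tcp [ 0.414  -0.2822  0.0147] yaw 20.07 tilt 0.03 w 0.458 gf 15.0 F [-0.3  0.9  2.5]
go [ 0.0985  0.039  -0.2654] [2.000e-04 6.000e-04 4.637e-01] n>= 5.0
```

Request:
send_rows(
  moves="0 0 -0.02 0 0 0 -0.3;0 0 -0.06 0 0 0 -0.3;0 0 -0.11 0 0 0 -0.3;0 0 -0.16 0 0 0.05 -0.3;0.02 0.01 -0.21 0 0 0.15 -0.3;0.06 0.02 -0.245 0 0 0.27 -0.3;0.0985 0.039 -0.265 0 0 0.38 -0.3;0.0985 0.039 -0.265 0 0 0.464 -0.3;0.0985 0.039 -0.265 0 0 0.464 -0.3;0.0985 0.039 -0.265 0 0 0.464 -0.3",
)

```text
time: 22.0
tcp_pos: [0.5195, -0.2848, 0.2789]
orientation: [[0.994, -0.113, -0.002], [-0.113, -0.994, 0.0], [-0.002, -0.0, -1.0]]
ft_force: [0.6, 0.9, -0.5]
grip_width: 0.458
grasp_force: 15.0
```

Request:
send_rows(
  moves="0 0 0 0 0 0 -0.3;0 0 0 0 0 0 -0.3;0 0 0 0 0 0 -0.3",
)

```text
time: 22.38
tcp_pos: [0.5199, -0.285, 0.2796]
orientation: [[0.994, -0.113, -0.0], [-0.113, -0.994, -0.0], [-0.0, 0.0, -1.0]]
ft_force: [-0.1, 0.6, -1.4]
grip_width: 0.462
grasp_force: 15.0
```

Run:
```python
from h import *
st(); c=cam("wrist"); im=ctrl.get_image("wrist"); cv2.imwrite("pics/w9.png",im[:,:,::-1]);cv2.imwrite("pics/w9c.png",cv2.resize(im[:235,80:400,::-1],None,fx=2.5,fy=2.5,interpolation=cv2.INTER_CUBIC)); import pickle; pickle.dump(c,open("c9.pkl","wb"))
```

```text
t 22.38 tcp [ 0.5199 -0.285   0.2796] yaw -6.51 tilt 0.03 w 0.462 gf 15.0 F [-0.1  0.6 -1.4]
```

View pics/w9c.png

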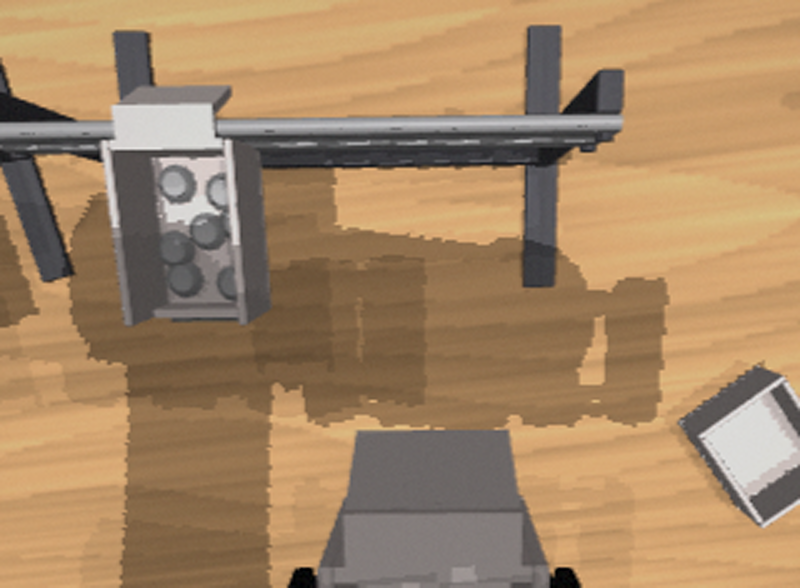

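Small rack, crop: rail (230,127)–(610,122), hung lip 114–217, rim corner (234,148), rail end 622. The held lip edge is (357–509,431).

Run:
```python
from h import *; import pickle
c=pickle.load(open("c9.pkl","rb")); f=lambda x,y:(x/2.5+80,y/2.5); s=ctrl.get_state(); R=np.array(s["orientation"])
o,y=rack(c,f(5,129.5),f(610,122.5),f(234,148),.17,[f(622,122),f(217,140),f(114,143),f(230,127)])
zb=.2796-.0147
L=ray("w",[f(357,431),f(509,431)],zb+.015,c)
for p in L: print((R.T@(p-s["tcp_pos"])).round(4))
off=.046-(R.T@(L.mean(0)-s["tcp_pos"]))[0]; print("off",off)
a=np.radians(y); u=np.array([np.cos(a),np.sin(a)])
p=o[:2]+(-.035+off)*u; print(p); go(*p,.2,y)
```

```text
yaw -5.91 binedge [ 0.6312 -0.2371  0.17  ] dist from rail -0.0059 origin [ 0.6314 -0.2924  0.17  ]
other y: [-0.0624  0.06    0.0913  0.0558]
[ 0.0406 -0.0148 -0.0002]
[ 0.0406  0.0153 -0.0002]
off 0.0054173719435281695
[ 0.60198868 -0.28937439]
go [ 0.082  -0.005   0.0797] [ 0.0003  0.0002 -0.0106] n>= 2.0
```

Request:
send_rows(
  moves="0.04 -0.003 0 0 0 -0.005 -0.3;0.082 -0.005 0 0 0 -0.01 -0.3;0.082 -0.005 0 0 0 -0.01 -0.3;0.082 -0.005 0.03 0 0 -0.01 -0.3;0.082 -0.005 0.06 0 0 -0.01 -0.3;0.082 -0.005 0.08 0 0 -0.01 -0.3;0.082 -0.005 0.08 0 0 -0.01 -0.3;0.082 -0.005 0.08 0 0 -0.01 -0.3",
)

```text
time: 23.42
tcp_pos: [0.6023, -0.2897, 0.201]
orientation: [[0.995, -0.103, 0.001], [-0.103, -0.995, -0.001], [0.002, 0.001, -1.0]]
ft_force: [0.4, 0.3, -0.1]
grip_width: 0.46
grasp_force: 15.0
```

Run:
```python
from h import *
inrack((.6314,-.2924),-5.91,.0054)
```

```text
t 23.43 tcp [ 0.6023 -0.2897  0.201 ] yaw -5.94 tilt 0.11 w 0.46 gf 15.0 F [ 0.4  0.3 -0.1]
in rack x,y -0.0346 -0.0003
```

Request:
send_rows(
  moves="0 0 0.012 0 0 0 -0.3;0 0 0.024 0 0 0 -0.3;0 0 0.034 0 0 0 -0.3;0 0 0.04 0 0 0 -0.3;0 0 0.045 0 0 0 -0.3;0 0 0.049 0 0 0 -0.3;0 0 0.049 0 0 0 -0.3",
)

```text
time: 24.3
tcp_pos: [0.6021, -0.2893, 0.1504]
orientation: [[0.995, -0.104, -0.0], [-0.104, -0.995, -0.0], [-0.0, 0.0, -1.0]]
ft_force: [-0.4, 0.6, -0.2]
grip_width: 0.458
grasp_force: 15.0
```

Request:
send_rows(
  moves="0 0 0.002 0 0 0 -0.3;0 0 0.004 0 0 0 -0.3;0 0 0.004 0 0 0 -0.3",
)

```text
time: 24.68
tcp_pos: [0.6031, -0.2896, 0.147]
orientation: [[0.995, -0.103, 0.002], [-0.103, -0.995, -0.001], [0.002, 0.001, -1.0]]
ft_force: [2.9, -0.3, -0.2]
grip_width: 0.458
grasp_force: 15.0
```

Request:
send_rows(
  moves="0 0 0.002 0 0 0 -0.3;0 0 0.004 0 0 0 -0.3;0 0 0.004 0 0 0 -0.3",
)

```text
time: 25.05
tcp_pos: [0.6041, -0.2897, 0.1436]
orientation: [[0.995, -0.103, 0.005], [-0.103, -0.995, -0.002], [0.005, 0.001, -1.0]]
ft_force: [5.6, -0.3, 1.4]
grip_width: 0.459
grasp_force: 15.0
```

Request:
send_rows(
  moves="0 0 0 0 0 0 0.15;0 0 0 0 0 0 0.15;0 0 0 0 0 0 0.15;0 0 0 0 0 0 0.15;0 0 -0.02 0 0 0 0.15;0 0 -0.05 0 0 0 0.15;0 0 -0.09 0 0 0 0.15;-0.05 0 -0.13 0 0 0 1;-0.1 0 -0.13 0 0 0 1;-0.1 0 -0.13 0 0 0 1",
)

```text
time: 26.3
tcp_pos: [0.4993, -0.2785, 0.2739]
orientation: [[0.995, -0.105, -0.0], [-0.105, -0.995, 0.0], [-0.0, -0.0, -1.0]]
ft_force: [0.6, -0.7, -0.7]
grip_width: 0.831
grasp_force: 0.0
```

Request:
send_rows(
  moves="-0.04 0 -0.03 0 0 0 1;-0.08 0 -0.03 0 0 0 1;-0.08 0 -0.03 0 0 0 1;-0.08 0 -0.03 0 0 0 1",
)

```text
time: 26.8
tcp_pos: [0.4238, -0.2708, 0.3025]
orientation: [[0.995, -0.104, -0.0], [-0.104, -0.995, -0.0], [-0.0, 0.0, -1.0]]
ft_force: [0.3, 0.0, 0.4]
grip_width: 0.996
grasp_force: 0.0
```

Run:
```python
from h import *
st(); w=ctrl.get_image("wrist")[:,:,::-1]; t=ctrl.get_image("side")[:,:,::-1]
a=cv2.resize(w[:235,80:512],(400,218)); b=cv2.resize(t[60:280,120:440],(800,550))[:,:]
b=cv2.resize(b,(550,378)); cv=np.zeros((600,800,3),np.uint8); cv[:218,:400]=a; cv[220:598,:550]=b
cv2.imwrite("pics/fin.png",cv)
```

```text
t 26.8 tcp [ 0.4238 -0.2708  0.3025] yaw -5.94 tilt 0.03 w 0.996 gf 0.0 F [0.3 0.  0.4]
```

View pics/fin.png

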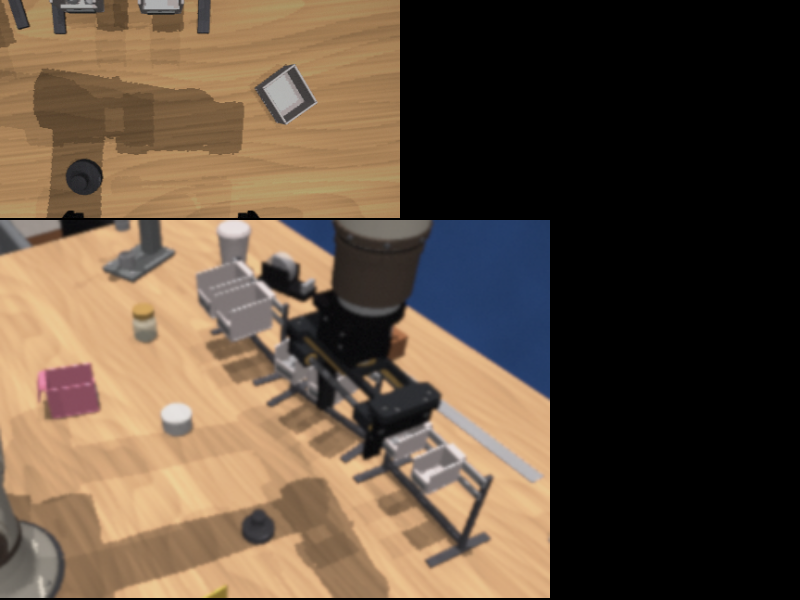

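The small bin hangs level beside its neighbour (side crop ≈(438,467)), front rims aligned in the wrist view. The large pair is also aligned, and the jar, tin, weight and tray are untouched.

```bash
python3 -c "
from workcell import ctrl
print(ctrl.sign_off())"
```

```text
the job is handed in; nothing more can be done
None
```

The large, medium and small bins each hang on their own rack beside the matching bin, and the job was handed in at about 27 s; the wrist pictures after each release showed them parallel to their neighbours with front rims aligned, and the gripper never went near the jar, weight, tray or tin.

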